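Run the micromanipulator carriage up to its mark

ROBOT

A 6-joint arm with a two-finger parallel gripper is mounted at the origin on the work surface. World frame = base frame: x ahead of the robot, y to its left, z up, the work surface at z = 0. Lengths are in m, angles in rad, forces in N, time in s.
With the tool pointing down it reaches from about 0.3 to 0.775 m from the base axis. Payload 14.6 kg.
Tool frame: the origin (TCP) lies at the very end of the fingers, on their centre line; the grasp point (between the pads) lies 19 mm behind it (env.hold_point_z is the distance from the TCP to the grasp point, in m); z points along the fingers, y is the direction in which the jaws open and shut (so a half turn about z gives the same grasp; the last joint's range is limited). The gripper opens to 85 mm and grips with 20 to 120 N. Pads are 22 mm wide; open, the fingers measure 114 mm over their backs; the gripper's body (76 mm by 85 mm) begins 54 mm behind the grasp point. The pads swing forward as they close: fully open they stand 13 mm farther back than shut.
Start: joints at [1.281, 0.3, 1.521, -0, 1.321, -0.067], TCP at [0.122, 0.536, 0.21] pointing down, gripper open.
Joint ranges: [-3.03, 3.03], [-0.79, 2.21], [0.23, 2.52], [-1.04, 4.18], [0, 3.07], [-2.55, 2.55]. Speed limits (rad/s): [2.22, 2.22, 2.57, 3.14, 3.14, 3.14].

INTERFACE

Orientations are given as a unit quaternion [x, y, z, w].
In Python, from rig import sense, snapshot, camera_info, env, spotter gives the robot as it stands. The module is installed in compiled form; this text tells all that it offers.
- The arm moves only by the shell command python3 -m handwheel 'ROWS' [FORCE]. ROWS is JSON, a list of rows, each a list of 5 numbers: the shift along the tool's x, y, z in mm, then the turn about the tool's z in degrees, then the finger opening in mm, from 0 to 85.4. In form: [[x, y, z, yaw, claw], ...]. A call has 1 to 8 rows; each row is the pose to reach, as a shift and turn from the pose measured when the call began, along the tool's axes at that moment; what a row does not reach only later rows make up. A row lasts 1/10 s, in which the tool goes at most 50 mm and 8.59 degrees, less where a joint would pass 70% of its speed; a pose out of reach is approached as far as the arm can. A call with a gripper value outside its range is refused whole. The fingers move at their own pace and stop on an object; FORCE is the grip in N (left out, the last holds). Time passes only in rows, so rows that repeat a pose let the fingers close. It gives the time, the measured TCP pose, the force and the opening at its end, in the units of the state.
- sense(): the state, without advancing time (a new reading comes with each control period).
- snapshot(name): name is "side" or "top"; returns the picture (480x640x3 uint8, blue, green, red); there is no depth.
- camera_info(name): a dict with "fov_y" (degrees; the focal length in pixels is half the picture's height over the tangent of half this angle, whatever the lens; pixels are square), "cx", "cy" (the principal point, pixels), "pose" (4x4, takes a point from camera to world coordinates). Camera axes: x right, y up, looking along -z (the intrinsics and any distortion apply to the point x, -y, -z); pixel columns grow to the right and rows downward; lengths in m; the calibration is good to about 2 mm. A picture is of the moment at which its call begins. camera_info takes no time and is no camera call.
- env.close_job(): hands the job in, once; it reports no verdict.
Trained networks look in the newest picture that a camera, given by its name, has taken for a name from the list of things; names that differ only in an ending like _2 or _b are one class to them, and where a whole thing is asked for, a point or a joint stands for the part that bears it (a point fixed in the world has none). Each returns a list of dicts, best first, with "score" (0 to 1); they miss things now and then, are a little off and sometimes report something else, mostly with a low value. They report only what shows in the picture. A call takes as long as a camera call.
- spotter.silhouettes(query, camera): "region" (480x640 bool, what is visible of it) and "bbox" ([centre column, centre row, width, height] in pixels, round what is visible of it).
- spotter.tip_of(query, camera): "centre" ([row, column] in pixels: a listed point, or the origin of a listed thing).
The state is a dict: "t": time; "qpos": joint angles; "dq": joint speeds; "joint_efforts": joint torques, N m; "ee_pos": TCP position; "orientation": TCP orientation; "wrist_force": force on the tool from outside, world axes, zero at the start; "ft_torque": the same for the moment, N m; "width": finger opening in m.
Only numpy, scipy, OpenCV 4.12 (cv2) and the standard library are available. Lean on these libraries where they do the work, as an engineer would, in place of code of your own. Each camera call takes 0.05 s, during which the arm holds its last target. There are 200 camera calls.

TASK

On the manipulator with the green thumb button, hold the button down and slide the carriage along its rail until its centre is in line with the red clip on the same base plate. Then let the button spring up so that the carriage locks there. Leave the carriage with the orange button where it is.

Things in the scene. Friction and masses are not known exactly. Their poses are not given: they have to be found in the camera images.
- green_seat (a point): Centre of the green button's top when up (56 mm above the bench), fixed on the grey carriage: it does not sink with the button. y along the rail, x across, towards the clip. Button 44 mm (y) by 40 mm (x), between two walls at its y ends: inner faces 50 mm apart, 11 mm thick, tops 62 mm above the bench; open at its x sides. A needle holder, 43 mm high, lies on the -x side.
- green_button (a joint): How far the green button is pressed straight down, m: 0 up, 0.008 fully down (3 N to start, 5 N at the bottom; springs up). Down 5 mm or more, the carriage slides along y with 1 N of friction, 160 mm of travel; pressed less, teeth lock it. Let go, it clicks into the nearest notch, up to 3 mm away, and the button comes fully up.
- green_mark (a point): Top centre of the red clip (22 by 12 mm, white line across it, 30 mm above the bench) on the fixed white base plate (160 by 300 mm) of the green-button manipulator, 60 mm to the +x side of the rail's centre line. Axes as green_seat's; in line means that green_seat and this point have the same y in them. The clip starts 45 to 135 mm on the +y side of the carriage.
- orange_seat (a point): The same point as green_seat on the other manipulator, alike but with an orange button and a red clip of its own: a bystander, to be left alone.

How it is judged:
By the outcome, as a careful person would: the job done as asked, in the order asked, and still so for the second after the job is handed in, with the robot touching nothing.
It also fails if it takes over 29 s, if anything falls off the work surface, if the arm or the gripper's body presses on something with over 40 N, if the wrist force passes 120 N, or if a joint passes its speed limit or range.

## Working session

There is one attempt and no reset: what is moved stays moved. The work goes in short steps, Python scripts to look and compute and a shell command to move; the robot and the scene stay as the last step left them, time stands still between calls to the robot, and variables do not carry over. Pictures are saved under pics/ and viewed, about 8 in all and at most 12, crops included, and the job is handed in when it is done.

```bash
mkdir -p pics
cat > h.py <<'E'
import numpy as np, cv2
from rig import sense, snapshot, camera_info, env, spotter
def ray(cam,rc):
    i=camera_info(cam); f=240/np.tan(np.radians(i["fov_y"])/2)
    P=np.array(i["pose"]); d=P[:3,:3]@np.array([(rc[1]-i["cx"])/f,-(rc[0]-i["cy"])/f,-1]); return P[:3,3],d
def at(cam,rc,z):
    o,d=ray(cam,rc); return o+d*(z-o[2])/d[2]
E
python3 - <<'E'
from h import *
for c in("side","top"):
    im=snapshot(c); cv2.imwrite(f"pics/{c}0.png",im); i=camera_info(c)
    print(c,{k:(v if k!="pose" else np.round(v,3).tolist()) for k,v in i.items()})
    for q,z in(("green_seat",.056),("green_mark",.03),("orange_seat",.056)):
        for r in spotter.tip_of(q,c)[:3]: print(q,np.round(r["centre"],1),round(r["score"],2),np.round(at(c,r["centre"],z),4))
s=sense();print(s["t"],s["ee_pos"],s["orientation"],s["wrist_force"])
E
```

```text
side {'fov_y': 51.66176428684663, 'cx': 317.18108344474723, 'cy': 244.78046978294697, 'pose': [[-0.956, 0.216, -0.2, 0.423], [-0.295, -0.728, 0.619, 0.462], [-0.012, 0.651, 0.759, 0.65], [0.0, 0.0, 0.0, 1.0]]}
green_seat [369.3 322.4] 0.64 [0.5104 0.1789 0.056 ]
green_mark [443.4 264.3] 0.58 [0.5541 0.2815 0.03  ]
orange_seat [151.4 358.5] 0.64 [ 0.5734 -0.2657  0.056 ]
top {'fov_y': 47.29421926033539, 'cx': 320.6466429262008, 'cy': 243.19708561023114, 'pose': [[0.004, 0.993, -0.114, 0.482], [-1.0, 0.003, -0.006, -0.039], [-0.005, 0.114, 0.993, 0.862], [0.0, 0.0, 0.0, 1.0]]}
green_mark [255.8 115.5] 0.52 [0.558  0.2791 0.03  ]
orange_seat [242.8 473.4] 0.84 [ 0.5766 -0.2599  0.056 ]
0.4 [0.1215165  0.53636793 0.2099078 ] [ 1.11148276e-01  9.93803831e-01 -8.23490636e-05  2.36859475e-06] [ 0.37674823 -0.03791211  0.04801662]
```

```bash
python3 -c "
import cv2,numpy as np
a=cv2.imread('pics/side0.png');b=cv2.imread('pics/top0.png')
cv2.imwrite('pics/both.png',np.hstack([cv2.resize(a,(400,300)),cv2.resize(b,(400,300))]))"
```

```text
(no output)
```

View pics/side0.png

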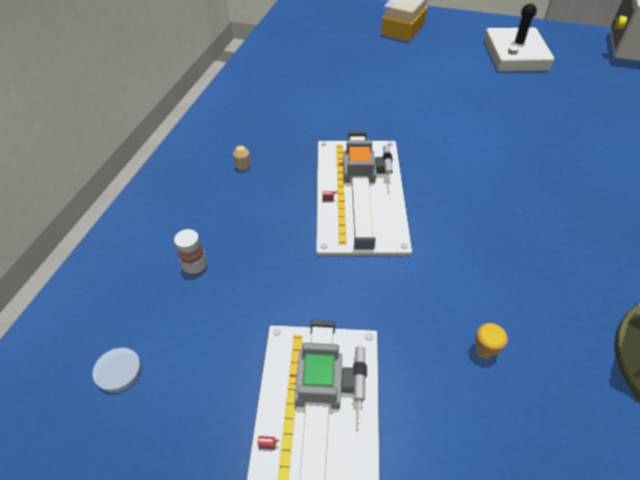

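View pics/top0.png

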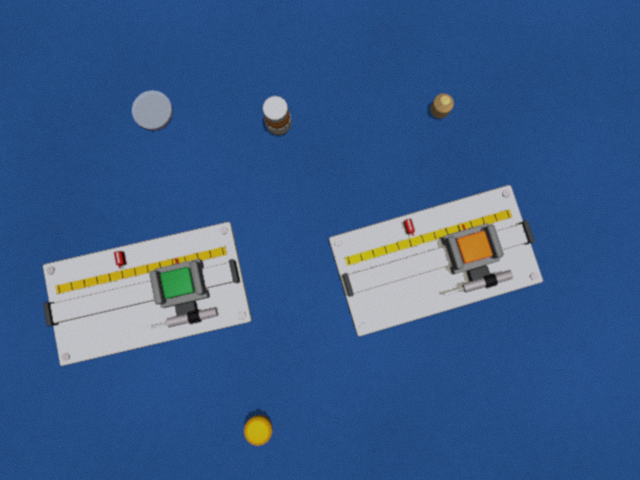

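Top view: green button at about (177,283) with its clip at (120,258). The orange unit is at (473,247), well clear. I'll now work out the rail direction and the offsets from the colour masks.

```bash
cat >> h.py <<'E'
def mask(im,kind):
    h=cv2.cvtColor(im,cv2.COLOR_BGR2HSV); H,S,V=[h[...,k].astype(int) for k in range(3)]
    if kind=="green": return (abs(H-60)<15)&(S>120)&(V>60)
    if kind=="red": return ((H<6)|(H>172))&(S>140)&(V>80)
    if kind=="white": return (S<60)&(V>150)
def blobs(m,amin=20):
    n,l,st,c=cv2.connectedComponentsWithStats(m.astype(np.uint8))
    return [(st[k,4],c[k][::-1],l==k) for k in np.argsort(-st[1:,4])+1 if st[k,4]>=amin]
def quad(m,cam,z):
    p=np.argwhere(m); w=np.array([at(cam,q,z)[:2] for q in p],np.float32)*1000
    return cv2.minAreaRect(w)
E
python3 - <<'E'
from h import *
for c in("top","side"):
    im=cv2.imread(f"pics/{c}0.png")
    for a,cc,m in blobs(mask(im,"green"))[:2]: print(c,"green",a,cc.round(1),at(c,cc,.056).round(4),quad(m,c,.056))
    for a,cc,m in blobs(mask(im,"red"),12)[:5]: print(c,"red",a,cc.round(1),at(c,cc,.03).round(4))
    for r in spotter.silhouettes("green_button",c)[:2]:
        print(c,"sil",round(r["score"],2),r["region"].sum(),quad(r["region"],c,.056))
im=cv2.imread("pics/top0.png")
w=cv2.morphologyEx(mask(im,"white").astype(np.uint8),cv2.MORPH_CLOSE,np.ones((25,25)))
for a,cc,m in blobs(w,5000): print("plate",a,cc.round(1),quad(m,"top",.01))
E
```

```text
top green 788 [282.4 176.4] [0.5166 0.1776 0.056 ] ((516.5108642578125, 177.66458129882812), (38.53317642211914, 44.521148681640625), 13.272216796875)
top red 64 [259.  119.6] [0.553  0.2727 0.03  ]
top red 60 [226.7 408.8] [ 0.6041 -0.1688  0.03  ]
top sil 0.83 795 ((516.48681640625, 177.43771362304688), (39.741397857666016, 43.91922378540039), 12.7454252243042)
side green 817 [369.5 318.6] [0.5151 0.1805 0.056 ] ((515.277587890625, 179.96409606933594), (36.215599060058594, 41.221656799316406), 13.055788040161133)
side red 43 [442.6 266.8] [0.5515 0.2797 0.03  ]
side sil 0.57 952 ((514.8590698242188, 180.39796447753906), (40.28763198852539, 44.48562240600586), 11.501296997070312)Traceback (most recent call last):
  File "<stdin>", line 10, in <module>
  File "h.py", line 17, in quad
    p=np.argwhere(m); w=np.array([at(cam,q,z)[:2] for q in p],np.float32)*1000
                                  ~~^^^^^^^^^
  File "h.py", line 7, in at
    o,d=ray(cam,rc); return o+d*(z-o[2])/d[2]
        ~~~^^^^^^^^
  File "h.py", line 4, in ray
    i=camera_info(cam); f=240/np.tan(np.radians(i["fov_y"])/2)
ValueError: time passes only in moves, steps and waits
```

```bash
sed -i 's/^def ray/import functools\ncamera_info=functools.lru_cache(None)(camera_info)\ndef ray/' h.py
python3 - <<'E'
from h import *
a=cv2.imread("pics/top0.png")[235:355,40:250]; b=cv2.imread("pics/side0.png")[320:480,240:390]
cv2.imwrite("pics/c1.png",np.vstack([cv2.resize(a,None,fx=3.8,fy=3.8,interpolation=3)[:,:798]]))
cv2.imwrite("pics/c2.png",cv2.resize(b,None,fx=3.7,fy=3.7,interpolation=3))
im=cv2.imread("pics/top0.png")
w=cv2.morphologyEx(mask(im,"white").astype(np.uint8),cv2.MORPH_CLOSE,np.ones((25,25)))
for A,cc,m in blobs(w,5000): print("plate",A,cc.round(1),quad(m,"top",.01))
E
```

```text
plate 17430 [294.9 141.2] ((503.18084716796875, 237.36129760742188), (160.09503173828125, 298.7008361816406), 13.33437728881836)
plate 17063 [262.  429.9] ((556.480712890625, -212.3756561279297), (159.86973571777344, 299.4664001464844), 16.586057662963867)
```

View pics/c1.png

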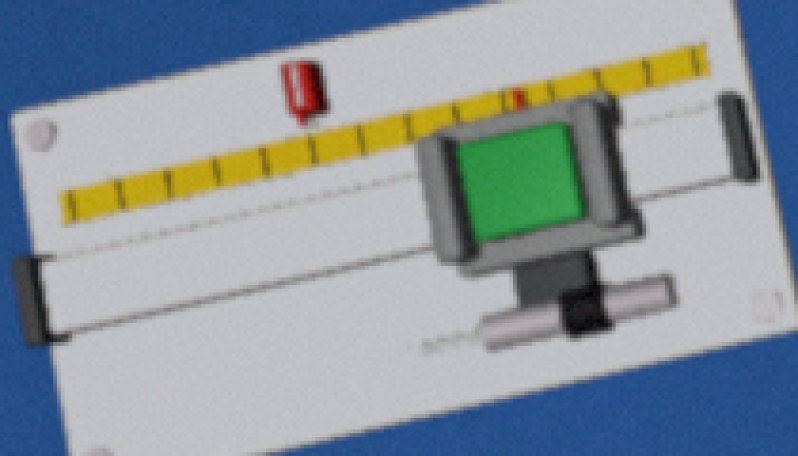

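View pics/c2.png

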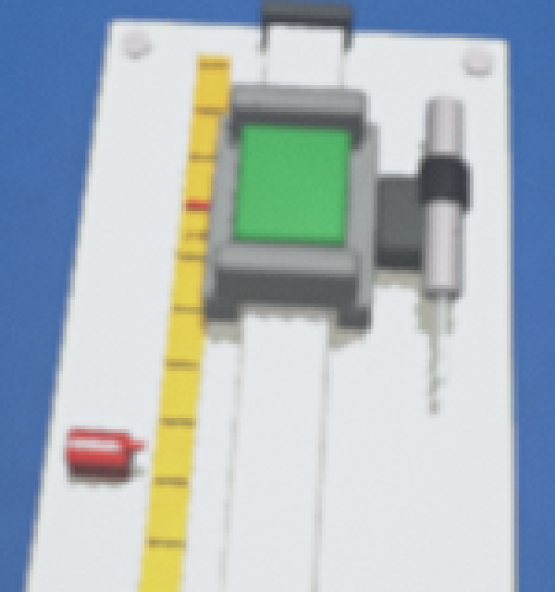

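Run:
```python
from h import *
t=np.radians(13.33);X=np.array([np.cos(t),np.sin(t)]);Y=np.array([-np.sin(t),np.cos(t)])
g=at("top",(282.4,176.4),.056)[:2]; gs=at("side",(369.5,318.6),.056)[:2]; pc=np.array([.50318,.23736])
print("g in plate frame",(g-pc)@X,(g-pc)@Y, (gs-pc)@X,(gs-pc)@Y)
for c,rc in(("top",(258.2,116.8)),("top",(255.8,115.5)),("side",(440.8,265.7)),("side",(443.4,264.3))):
    p=at(c,rc,.03)[:2]; print(c,rc,p.round(4),(p-pc)@X,(p-g)@Y,(p-gs)@Y)
a=cv2.imread("pics/top0.png")[246:274,106:134]; b=cv2.imread("pics/side0.png")[428:456,252:282]
cv2.imwrite("pics/c3.png",np.hstack([cv2.resize(k,(390,390),interpolation=0) for k in(a,b)]))
```

```text
g in plate frame -0.0006686285086429836 -0.061169388264777136 -0.001530547085272121 -0.05801155625324564
top (258.2, 116.8) [0.5543 0.277 ] 0.058861364680221934 0.08795045177045842 0.08479261975892692
top (255.8, 115.5) [0.558  0.2791] 0.06292998456262863 0.08920538912784354 0.08604755711631204
side (440.8, 265.7) [0.5536 0.2781] 0.05845499163312655 0.08914738348976899 0.08598955147823749
side (443.4, 264.3) [0.5541 0.2815] 0.05975182237769399 0.09237446028693791 0.08921662827540641
```

View pics/c3.png

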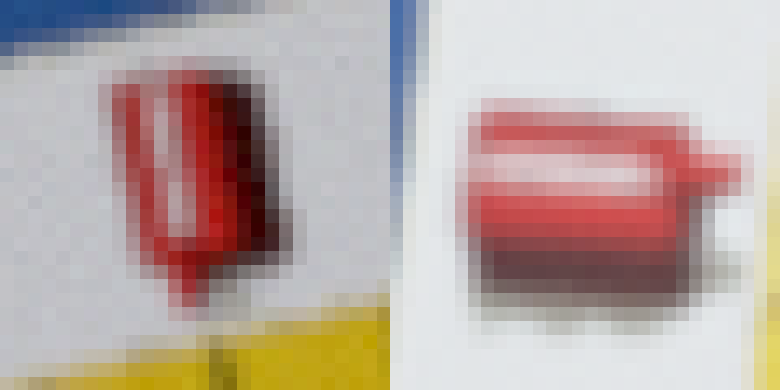

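The clip's white line sits at top (117.9,257.3) and side (265.3,439.9), which puts it about 86 mm along the rail from the seat. I'll calculate the approach next.

```bash
cat >> h.py <<'E'
from scipy.spatial.transform import Rotation as R
t0=np.radians(13.33);X=np.array([np.cos(t0),np.sin(t0)]);Y=np.array([-np.sin(t0),np.cos(t0)])
def rel(p):
    s=sense(); M=R.from_quat(s["orientation"]).as_matrix()
    yaw=np.degrees(np.arctan2(*(M.T@np.append(Y,0))[:2])) # tool y -> rail Y: turn -yaw
    return ((M.T@(np.array(p)-s["ee_pos"]))*1000).round(1), -yaw.round(2)
E
python3 - <<'E'
from h import *
g=at("top",(282.4,176.4),.056)[:2]; gs=at("side",(369.5,318.6),.056)[:2]
p=at("top",(257.3,117.85),.03)[:2];q=at("side",(439.85,265.3),.03)[:2]
print((p-g)@Y,(q-gs)@Y,(p-g)@X,(q-gs)@X,rel([.5162,.1786,.09]))
E
```

```text
0.086131285476151 0.08487523109381444 0.06052054368478891 0.060632976790672116 (array([-464. , -261.7,  120. ]), np.float64(-26.1))
```

```bash
python3 -m handwheel '[[-44,-25,0,-7,0],[-88,-50,0,-14,0],[-131,-74,0,-20,0],[-174,-98,0,-26,0],[-217,-122,0,-26,0],[-260,-146,0,-26,0],[-303,-171,0,-26,0],[-346,-195,0,-26,0]]' 20
python3 -c "
from h import *
print(rel([.5162,.1786,.075]))"
```

```text
t: 1.3
ee_pos: [0.4171, 0.2681, 0.2102]
orientation: [-0.115, 0.993, 0.0, 0.0]
wrist_force: [0.3, 0.4, 0.0]
width: -0.0003
(array([ -75.9, -109.8,  135.3]), np.float64(-0.1))
```

```bash
python3 -m handwheel '[[-25,-36,20,0,0],[-50,-73,60,0,0],[-76,-110,100,0,0],[-76,-110,128,0,0],[-76,-110,135,0,0],[-76,-110,135,0,0]]'
python3 - <<'E'
from h import *
print(rel([.5162,.1786,.056]))
im=snapshot("top"); im2=snapshot("side"); cv2.imwrite("pics/a.png",np.hstack([cv2.resize(im[210:370,30:260],(400,278)),cv2.resize(im2[280:440,210:440],(400,278))]))
E
```

```text
t: 1.9
ee_pos: [0.5157, 0.1784, 0.0746]
orientation: [-0.115, 0.993, -0.0, -0.001]
wrist_force: [-0.9, 0.4, 0.8]
width: 0.0
(array([-0.5,  0.1, 18.6]), np.float64(-0.13))
```

View pics/a.png

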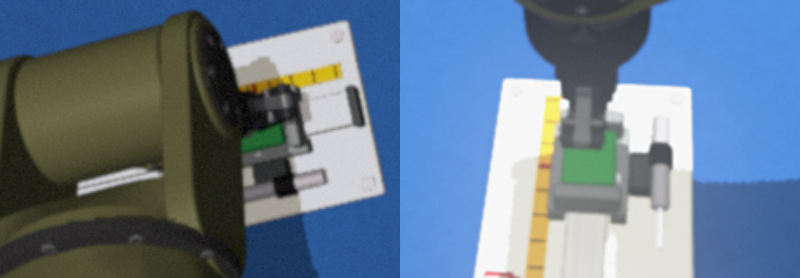

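The fingers are shut, aligned and above the button. I'll press now, aiming for about 7 mm down.

```bash
python3 -m handwheel '[[0,0,10,0,0],[0,0,17,0,0],[0,0,20,0,0],[0,0,23,0,0],[0,0,25.5,0,0],[0,0,25.5,0,0],[0,0,25.5,0,0]]'
```

```text
t: 2.7
ee_pos: [0.5168, 0.1793, 0.0516]
orientation: [-0.116, 0.993, 0.0, 0.001]
wrist_force: [0.0, 0.4, -0.0]
width: 0.0002
```

```bash
python3 -m handwheel '[[0,0,0,0,0],[0,0,0,0,0]]'
python3 - <<'E'
from h import *
for _ in range(3):
    im2=snapshot("side"); s=sense(); print(s["ee_pos"].round(4),s["wrist_force"].round(2),s["qpos"].round(4))
cv2.imwrite("pics/b.png",cv2.resize(im2[300:420,240:400],(800,600)))
E
```

```text
t: 2.9
ee_pos: [0.5169, 0.1793, 0.0518]
orientation: [-0.116, 0.993, 0.0, 0.001]
wrist_force: [-0.2, -0.1, -0.1]
width: -0.0002
[0.5169 0.1793 0.0517] [ 0.71  0.16 -0.23] [ 2.6690e-01  4.7520e-01  1.6788e+00  2.0000e-04  9.8460e-01 -1.5357e+00]
[0.5169 0.1793 0.0517] [-0.61 -0.31 -0.23] [ 2.6690e-01  4.7520e-01  1.6789e+00  2.0000e-04  9.8460e-01 -1.5357e+00]
[0.5169 0.1793 0.0517] [ 0.25 -0.03  0.55] [ 2.6690e-01  4.7520e-01  1.6788e+00  2.0000e-04  9.8460e-01 -1.5358e+00]
```

View pics/b.png

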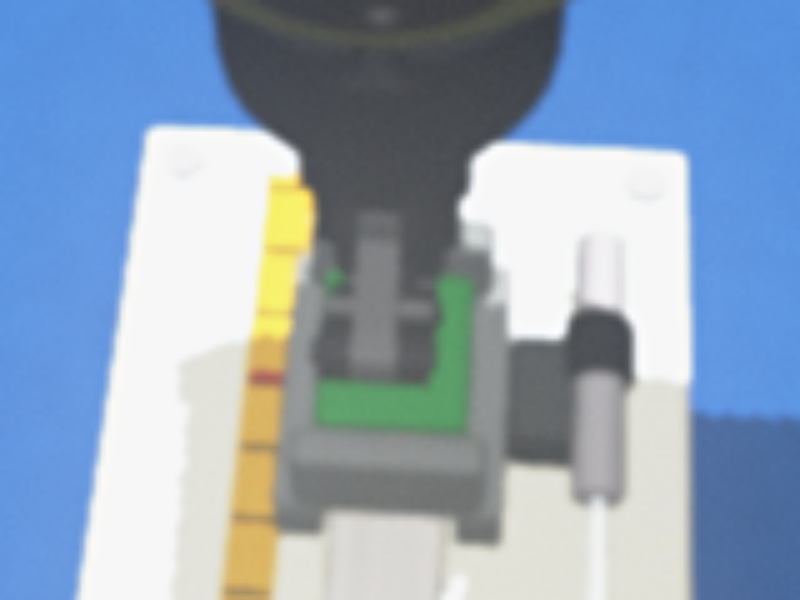

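```bash
python3 -m handwheel '[[0,0,3,0,0],[0,0,3,0,0],[0,0,3,0,0],[0,0,3,0,0]]'; python3 -c "
from h import *
s=sense();print(s['joint_efforts'].round(2),s['wrist_force'],s['ft_torque'])"
```

```text
t: 3.45
ee_pos: [0.5169, 0.1793, 0.0487]
orientation: [-0.116, 0.993, 0.0, 0.001]
wrist_force: [-0.0, 1.3, 0.7]
width: -0.0003
[-0.000e+00 -5.810e+01 -2.981e+01  0.000e+00 -1.000e-02 -0.000e+00] [-0.04570478  1.29095881  0.72652995] [-0.01101398 -0.00154448  0.0093795 ]
```

```bash
python3 -m handwheel '[[0,0,1,0,0],[0,0,2,0,0],[0,0,3,0,0],[0,0,3,0,0]]'; python3 -c "
from h import *
print(sense()['wrist_force'])
im=snapshot('side');print(sense()['wrist_force']);cv2.imwrite('pics/d.png',cv2.resize(im[300:420,240:400],(800,600)))"
```

```text
t: 3.85
ee_pos: [0.5168, 0.1793, 0.0455]
orientation: [-0.116, 0.993, 0.0, 0.001]
wrist_force: [-0.5, -0.3, 0.1]
width: -0.0002
[-0.51612257 -0.3257319   0.11077553]
[-0.54614525 -0.64456484 -0.50308707]
```

View pics/d.png

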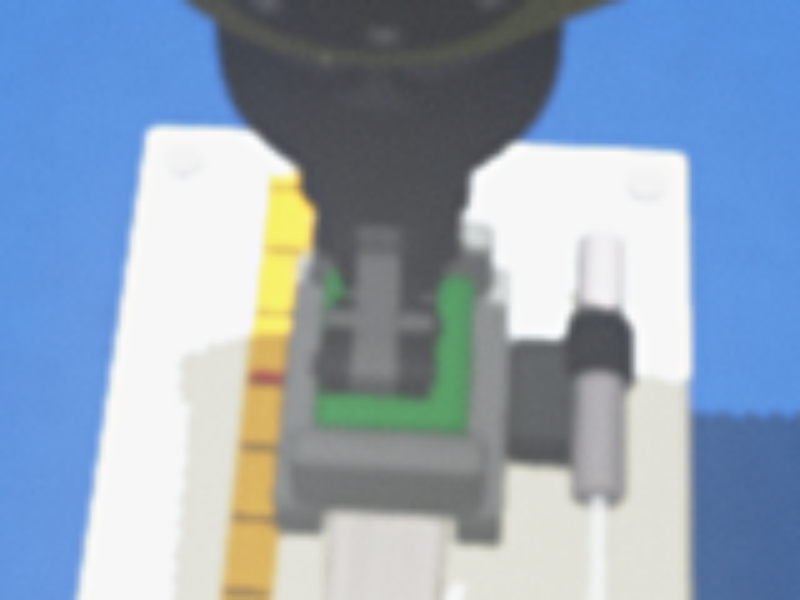

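```bash
python3 -m handwheel '[[2,0,0.5,0,0],[4,0,1,0,0],[4,0,2,0,0],[4,0,3,0,0],[4,0,3,0,0]]'; python3 -m handwheel '[[0,0,1,0,0],[0,0,1,0,0]]';python3 -m handwheel '[[0,0,1,0,0],[0,0,1,0,0]]'
```

```text
t: 4.4
ee_pos: [0.5129, 0.1784, 0.0424]
orientation: [-0.116, 0.993, 0.0, 0.001]
wrist_force: [0.0, 0.4, -0.6]
width: 0.0
t: 4.6
ee_pos: [0.5129, 0.1784, 0.0413]
orientation: [-0.116, 0.993, 0.0, 0.001]
wrist_force: [0.9, 0.1, -0.0]
width: -0.0
t: 4.8
ee_pos: [0.5128, 0.1784, 0.0401]
orientation: [-0.116, 0.993, 0.0, 0.001]
wrist_force: [0.5, -0.3, 0.1]
width: -0.0
```

Run:
```python
from h import *
im=snapshot('side');cv2.imwrite('pics/e.png',im)
for n in("b","d"):
    m=mask(cv2.imread(f"pics/{n}.png"),"green"); p=np.argwhere(m)/5+[300,240]; print(n,m.sum()/25,p.min(0),p.max(0))
p=np.argwhere(mask(im,"green"));print(len(p),p.min(0),p.max(0))
p=np.argwhere(mask(cv2.imread("pics/side0.png"),"green"));print(len(p),p.min(0),p.max(0))
print(sense()["wrist_force"])
cv2.imwrite('pics/e2.png',cv2.resize(im[330:410,270:370],(750,600)))
```

```text
Traceback (most recent call last):
ValueError: zero-size array to reduction operation minimum which has no identity
```

```bash
sed -i 's/(abs(H-60)<15)&(S>120)/(abs(H-65)<20)\&(S>90)/' h.py
python3 - <<'E'
from h import *
im=cv2.imread('pics/e.png')
for n in("b","d"):
    m=mask(cv2.imread(f"pics/{n}.png"),"green"); p=np.argwhere(m)/5+[300,240]; print(n,m.sum()/25,p.min(0),p.max(0))
for k in(im,cv2.imread("pics/side0.png")):
    p=np.argwhere(mask(k,"green"));print(len(p),p.min(0),p.max(0))
print(sense()["wrist_force"])
cv2.imwrite('pics/e2.png',cv2.resize(im[330:410,270:370],(750,600)))
E
```

```text
b 326.64 [356. 304.] [385.4 333.6]
d 266.32 [355.8 304. ] [385.6 333.6]
199 [355 304] [385 333]
915 [ 17 303] [385 617]
[-0.37679685 -0.00259482  0.95622207]
```

View pics/e2.png

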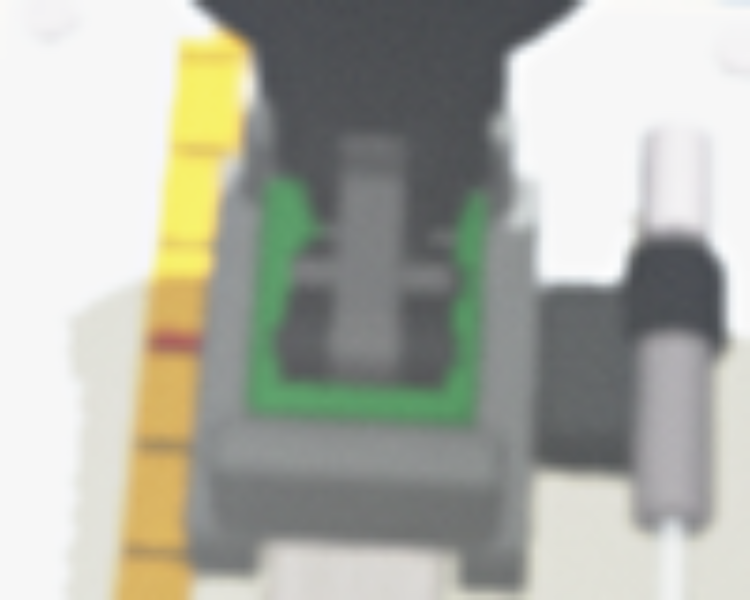

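Run:
```python
from h import *
def proj(cam,p):
    i=camera_info(cam); f=240/np.tan(np.radians(i["fov_y"])/2); P=np.array(i["pose"]); q=P[:3,:3].T@(np.array(p)-P[:3,3]); return i["cy"]-f*q[1]/-q[2], i["cx"]+f*q[0]/-q[2]
for h in(0,.008,.011,.0145):
  for z in(.04,.048,.056,.064): print(h,z,np.round(proj("side",[.5128-.23*h,.1784+.97*h,z]),1))
print("green centre",proj("side",[.5162,.1786,.056]))
```

```text
0 0.04 [374.1 320.8]
0 0.048 [371.3 320.8]
0 0.056 [368.5 320.8]
0 0.064 [365.6 320.7]
0.008 0.04 [379.7 320.5]
0.008 0.048 [377.  320.4]
0.008 0.056 [374.2 320.4]
0.008 0.064 [371.4 320.3]
0.011 0.04 [381.8 320.3]
0.011 0.048 [379.1 320.3]
0.011 0.056 [376.3 320.2]
0.011 0.064 [373.5 320.2]
0.0145 0.04 [384.3 320.1]
0.0145 0.048 [381.6 320.1]
0.0145 0.056 [378.9 320.1]
0.0145 0.064 [376.1 320. ]
green centre (np.float64(367.93736061384607), np.float64(318.20747472714726))
```

```bash
for i in 1; do python3 -m handwheel '[[0,0,1.5,0,0],[0,0,1.5,0,0]]'|grep -E "ee_pos|force"; python3 -m handwheel '[[0,0,1.5,0,0],[0,0,1.5,0,0]]'|grep -E "ee_pos|force"; python3 -m handwheel '[[0,0,1.5,0,0],[0,0,1.5,0,0]]'|grep -E "ee_pos|force"; done; python3 -c "
from h import *
im=snapshot('side');cv2.imwrite('pics/f.png',im)
p=np.argwhere(mask(im,'green'));p=p[p[:,0]>300];print(len(p),p.min(0),p.max(0),sense()['wrist_force'])"
```

```text
ee_pos: [0.5127, 0.1784, 0.0385]
wrist_force: [0.6, -0.0, -0.0]
ee_pos: [0.5126, 0.1783, 0.0368]
wrist_force: [0.1, -0.0, -0.5]
ee_pos: [0.5126, 0.1783, 0.0351]
wrist_force: [0.2, 0.3, 0.5]
136 [356 304] [385 333] [ 1.0936457   0.35437794 -0.21564682]
```

Run:
```python
from h import *
for n in("side0","e","f"):
    m=mask(cv2.imread(f"pics/{n}.png"),"green")
    print(n,[(c,(r:=np.where(m[300:,c])[0]+300).min(),r.max(),len(r)) for c in(304,305,306,307,318,330,331,332) if m[300:,c].any()])
im=cv2.imread("pics/f.png");e=cv2.imread("pics/e.png")
cv2.imwrite('pics/f2.png',np.hstack([cv2.resize(k[345:395,295:345],(400,400),interpolation=2) for k in(e,im)]))
```

```text
side0 [(304, np.int64(370), np.int64(383), 14), (305, np.int64(355), np.int64(384), 30), (306, np.int64(354), np.int64(384), 31), (307, np.int64(354), np.int64(384), 31), (318, np.int64(354), np.int64(384), 31), (330, np.int64(355), np.int64(385), 31), (331, np.int64(355), np.int64(385), 31), (332, np.int64(355), np.int64(384), 30)]
e [(304, np.int64(376), np.int64(383), 8), (305, np.int64(366), np.int64(383), 17), (306, np.int64(355), np.int64(383), 22), (307, np.int64(355), np.int64(383), 18), (318, np.int64(382), np.int64(384), 3), (330, np.int64(380), np.int64(385), 6), (331, np.int64(363), np.int64(385), 13), (332, np.int64(358), np.int64(383), 23)]
f [(304, np.int64(375), np.int64(383), 9), (305, np.int64(364), np.int64(383), 20), (306, np.int64(356), np.int64(383), 23), (307, np.int64(356), np.int64(383), 18), (330, np.int64(382), np.int64(385), 4), (331, np.int64(373), np.int64(385), 9), (332, np.int64(360), np.int64(383), 19)]
```

View pics/f2.png

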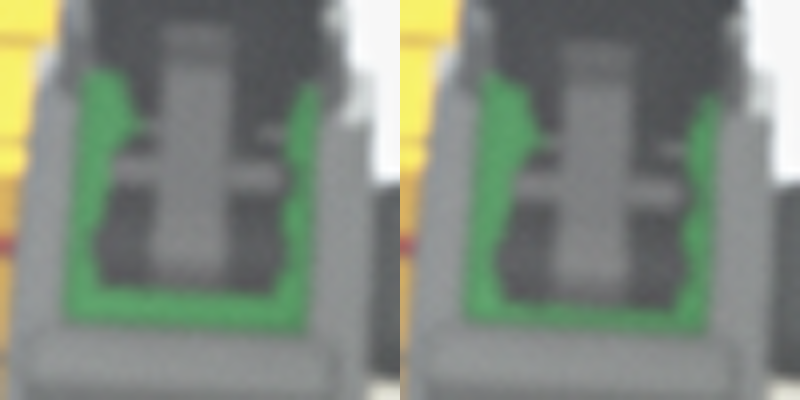

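```bash
p(){ python3 -c "
from h import *
s=sense();print(s['t'],s['ee_pos'].round(4),s['wrist_force'].round(1),s['joint_efforts'].round(2))"; }
p; python3 -m handwheel '[[0,0,-4,0,0],[0,0,-4,0,0]]'>/dev/null; p;  python3 -m handwheel '[[0,0,-4,0,0],[0,0,-4,0,0]]'>/dev/null; p; python3 -m handwheel '[[0,0,-4,0,0],[0,0,-4,0,0]]'>/dev/null; p; python3 -m handwheel '[[0,0,-4,0,0],[0,0,-4,0,0]]'>/dev/null; p
```

```text
5.5 [0.5126 0.1783 0.0352] [ 1.1  0.4 -0.2] [-0.000e+00 -5.806e+01 -2.905e+01  0.000e+00 -4.000e-02  0.000e+00]
5.7 [0.5129 0.1784 0.0398] [ 0.8 -0.2  0.4] [ 1.000e-02 -5.769e+01 -2.902e+01 -0.000e+00  1.300e-01  0.000e+00]
5.9 [0.5132 0.1785 0.0445] [-0.2 -0.2  0.1] [ 1.000e-02 -5.765e+01 -2.930e+01  0.000e+00  1.400e-01  0.000e+00]
6.1 [0.5135 0.1786 0.0491] [-0.1 -0.2  1. ] [ 1.000e-02 -5.753e+01 -2.954e+01  0.000e+00  1.400e-01 -0.000e+00]
6.3 [0.5138 0.1786 0.0538] [-0.2  0.3 -0.6] [ 1.000e-02 -5.739e+01 -2.978e+01  0.000e+00  1.400e-01 -0.000e+00]
```

```bash
p(){ python3 -c "
from h import *
s=sense();print(s['t'],s['ee_pos'].round(4),s['wrist_force'].round(1),s['joint_efforts'].round(2)[[1,2,4]])"; }
python3 -m handwheel '[[0,0,8,0,0],[0,0,14,0,0],[0,0,17,0,0],[0,0,18,0,0],[0,0,18,0,0]]'>/dev/null; p;  python3 -m handwheel '[[0,0,1.5,0,0],[0,0,1.5,0,0]]'>/dev/null; p; python3 -m handwheel '[[0,0,1.5,0,0],[0,0,1.5,0,0]]'>/dev/null; p; python3 -m handwheel '[[0,0,1.5,0,0],[0,0,1.5,0,0]]'>/dev/null; p
```

```text
6.8 [0.5138 0.1786 0.0355] [ 0.7 -0.  -0.3] [-5.779e+01 -2.889e+01 -2.000e-02]
7.0 [0.514  0.1787 0.0342] [ 0.1 -0.1  2.6] [-5.645e+01 -2.793e+01 -4.000e-02]
7.2 [0.5141 0.1787 0.0327] [-1.1  0.3  2. ] [-56.64 -28.2   -0.18]
7.4 [0.5141 0.1787 0.0312] [-0.2 -0.1  3.3] [-56.52 -28.08  -0.25]
```

```bash
p(){ python3 -c "
from h import *
s=sense();print(s['t'],s['ee_pos'].round(4),s['wrist_force'].round(1),s['joint_efforts'].round(2)[[1,2,4]])"; }
python3 -m handwheel '[[0,0,1.5,0,0],[0,0,1.5,0,0]]'>/dev/null; p; python3 -m handwheel '[[0,0,1.5,0,0],[0,0,1.5,0,0]]'>/dev/null; p; python3 -m handwheel '[[0,0,0,0,0]]'; python3 -c "
from h import *
im=snapshot('side');cv2.imwrite('pics/g.png',im);s=sense();print(s['wrist_force'])
cv2.imwrite('pics/g2.png',cv2.resize(im[330:410,270:370],(750,600)))"
```

```text
7.6 [0.5141 0.1787 0.0295] [-0.3  0.   4.3] [-56.36 -27.94  -0.29]
7.8 [0.5141 0.1787 0.0279] [-1.7 -0.1  4.3] [-56.21 -27.8   -0.33]
t: 7.9
ee_pos: [0.5141, 0.1788, 0.0279]
orientation: [-0.116, 0.993, 0.001, 0.003]
wrist_force: [-1.3, -0.6, 5.6]
width: -0.0001
[-0.82074759  0.09858854  4.15623397]
```

View pics/g2.png

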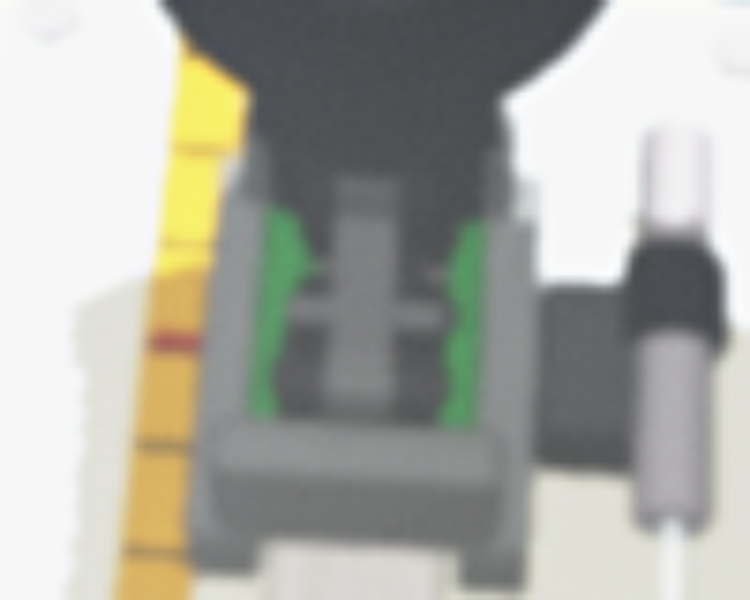

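The button is about 6.5–7 mm down: its back edge sank 3.3 px and the force is 4–5 N. I'll slide the first part now.

```bash
cat > chk.py <<'E'
from h import *
im=snapshot('side'); s=sense(); print(s['t'],s['ee_pos'].round(4),s['wrist_force'].round(1),s['orientation'].round(3))
g=mask(im,'green');g[:300]=0;p=np.argwhere(g);print("green",len(p),p.min(0),p.max(0))
r=mask(im,'red');r[:300]=0
for a,c,_ in blobs(r,6)[:4]: print("red",a,c.round(1))
w=[.5536,.2765,.03]; print(rel([.0,0,0])[1])
E
python3 -m handwheel '[[0,3,0.3,0,0],[0,6,0.3,0,0],[0,9,0.3,0,0],[0,12,0.3,0,0],[0,15,0.3,0,0],[0,15,0.3,0,0]]'; python3 chk.py
```

```text
t: 8.55
ee_pos: [0.5106, 0.1939, 0.0276]
orientation: [-0.116, 0.993, 0.001, 0.003]
wrist_force: [-1.7, 0.0, 4.7]
width: 0.0002
8.6 [0.5106 0.1937 0.0276] [-1.9  0.6  3.9] [-0.116  0.993  0.001  0.003]
green 121 [371 304] [397 332]
red 28 [443.5 266. ]
-0.03
```

```bash
cat >> chk.py <<'E'
cv2.imwrite(f"pics/s{s['t']:.2f}.png",im)
a=cv2.imread("pics/side0.png")
t=a[352:392,338:372]; m=cv2.matchTemplate(im,t,cv2.TM_CCOEFF_NORMED); m[:, :300]=0;m[:330]=0
_,v,_,l=cv2.minMaxLoc(m); P=[at("side",(l[1]+20,l[0]+17),.035)[:2],at("side",(372,355),.035)[:2]]
print("match",round(v,2),l,"moved along/cross mm",((P[0]-P[1])@Y*1000).round(1),((P[0]-P[1])@X*1000).round(1))
E
python3 chk.py
```

```text
8.65 [0.5106 0.1935 0.0276] [-2.5  0.2  4.7] [-0.116  0.993  0.001  0.003]
green 118 [371 304] [397 332]
red 29 [443.5 266.2]
-0.04
match 0.95 (338, 363) moved along/cross mm 15.7 -0.3
```

```bash
python3 -m handwheel '[[0,4,0,0,0],[0,8,0,0,0],[0,12.5,0,0,0],[0,17,0,0,0],[0,21.5,0,0,0],[0,26,0,0,0],[0,30,0,0,0],[0,30,0,0,0]]'; python3 chk.py
```

```text
t: 9.45
ee_pos: [0.5036, 0.2234, 0.0276]
orientation: [-0.116, 0.993, 0.001, 0.003]
wrist_force: [-1.5, 0.3, 4.0]
width: 0.0001
9.5 [0.5036 0.2231 0.0276] [-1.1  0.4  5.1] [-0.116  0.993  0.001  0.003]
green 148 [395 301] [421 331]
red 31 [443.5 266.2]
-0.02
match 0.94 (338, 385) moved along/cross mm 45.6 -0.8
```

```bash
python3 -m handwheel '[[0,5,0,0,0],[0,10.5,0,0,0],[0,16,0,0,0],[0,22,0,0,0],[0,28,0,0,0],[0,34,0,0,0],[0,40,0,0,0],[0,40,0,0,0]]'; sed -i 's/\[352:392,338:372\]/[352:388,338:372]/;s/l\[1\]+20/l[1]+18/;s/(372,355),.035/(370,355),.035/' chk.py; python3 chk.py
```

```text
t: 10.3
ee_pos: [0.4942, 0.2629, 0.0276]
orientation: [-0.116, 0.993, 0.001, 0.003]
wrist_force: [-1.1, 0.7, 4.3]
width: 0.0
10.35 [0.4943 0.2625 0.0277] [-1.1  0.9  5.3] [-0.116  0.993  0.001  0.003]
green 179 [431 298] [456 330]
red 22 [443.4 263.1]
0.01
match 0.91 (337, 417) moved along/cross mm 86.6 -0.2
```

Moved 86 mm by arm and 86.6 mm by picture, against a target of 85–86 mm. I'll release straight up and check.

```bash
python3 -m handwheel '[[0,0,-4,0,0],[0,0,-10,0,0],[0,0,-20,0,0],[0,0,-50,0,0],[0,0,-90,0,0],[50,0,-110,0,0],[100,0,-110,0,0],[150,0,-110,0,0]]'; python3 -m handwheel '[[50,20,0,0,0],[100,40,0,0,0],[150,60,0,0,0],[150,60,0,0,0]]'
python3 - <<'E'
from h import *
for c in("top","side"):
    im=snapshot(c); cv2.imwrite(f"pics/z_{c}.png",im)
    g=mask(im,"green"); g[:,400:]=0; g[:150]=0
    r=mask(im,"red")
    for a,cc,m in blobs(g)[:1]: G=at(c,cc,.056)[:2]; print(c,"green",a,cc.round(1),quad(m,c,.056))
    for a,cc,m in blobs(r,8)[:4]: p=at(c,cc,.03)[:2]; print(c,"red",a,cc.round(1),"dX,dY mm",((p-G)@X*1000).round(1),((p-G)@Y*1000).round(1))
    for q,z in(("green_seat",.056),("green_mark",.03)):
        for k in spotter.tip_of(q,c)[:1]: print(q,np.round(k["centre"],1),round(k["score"],2),(at(c,k["centre"],z)[:2]@Y*1000).round(1))
a,b=cv2.imread("pics/z_top.png"),cv2.imread("pics/z_side.png")
cv2.imwrite("pics/zz.png",np.hstack([cv2.resize(a[240:330,80:150],(400,514),interpolation=2),cv2.resize(b[390:480,240:310],(400,514),interpolation=2)]))
print(sense()["t"],sense()["wrist_force"])
E
```

```text
t: 11.15
ee_pos: [0.3497, 0.2278, 0.1376]
orientation: [-0.116, 0.993, 0.001, 0.003]
wrist_force: [0.0, 0.3, 0.8]
width: -0.0002
t: 11.55
ee_pos: [0.1868, 0.2514, 0.1369]
orientation: [-0.117, 0.993, 0.001, 0.004]
wrist_force: [-0.2, 1.0, 0.0]
width: -0.0002
top green 812 [295.6 119.6] ((496.8286437988281, 260.415771484375), (39.19181823730469, 45.15984344482422), 13.07925033569336)
top red 65 [258.9 119.5] dX,dY mm 57.6 -1.0
top red 61 [226.7 408.8] dX,dY mm 5.3 -442.5
green_seat [297.5 118.8] 0.61 140.5
green_mark [255.3 115.7] 0.46 142.5
side green 1182 [436.1 314.1] ((495.1843566894531, 263.3486328125), (38.07819747924805, 43.617618560791016), 13.239571571350098)
side red 48 [442.7 267.2] dX,dY mm 58.0 2.4
side red 8 [195.  327.5] dX,dY mm 7.2 -439.6
green_seat [430.5 313.5] 0.57 136.1
green_mark [437.7 266.4] 0.47 139.1
11.85 [-0.7392041   0.08558055 -0.02124774]
```

View pics/zz.png

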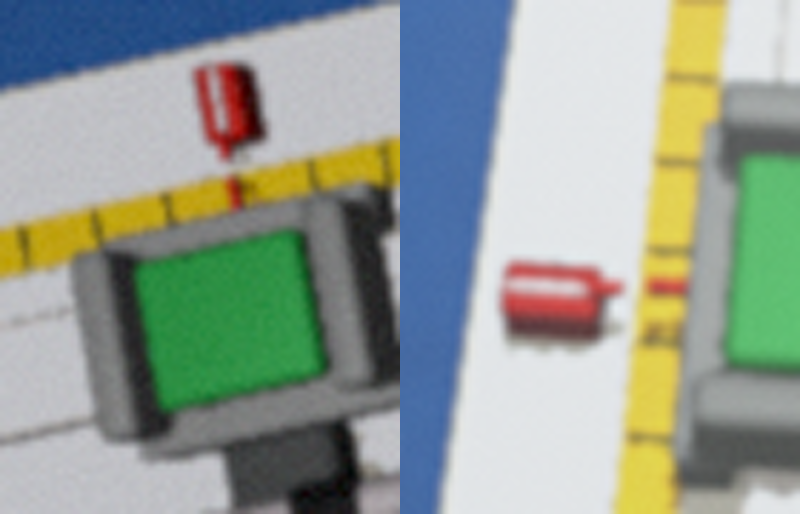

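```bash
python3 -c "
from rig import env
print(env.close_job())"
```

```text
the job is handed in; nothing more can be done
None
```

The green-button carriage is now in line with its red clip and locked there, and I've handed the job in at about 11.9 s. I held the button about 7 mm down (4–5 N) with the closed fingers, slid the carriage about 85–86 mm along +y, then lifted straight off so the button sprang up.

**Alignment:** in the last pictures the carriage's red pointer points at the clip's nub in both views. The two cameras disagree slightly: the top view puts the clip about 1 mm further along +y, the side view about 2 mm the other way. The average error is under 1 mm. I left it in that notch, since "up to 3 mm away" implies notches about 6 mm apart.

**Button and lock:** the button's visible area matches its raised size, so it looks fully up. I did not push on the carriage to test the lock. The arm is clear, with no contact force beyond noise.

**Orange manipulator:** the arm never went near it, and its clip shows at the same pixels in the top view. I did not measure the orange carriage itself again.

**Disagreement in the readings:** the fingers met the button at a reported TCP height of about 35 mm, not the expected 56 mm. I didn't find the cause, so I relied on contact force and the pictures for the press depth.

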